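Garlic tray over the tiled step

ROBOT

A 6-joint arm with a two-finger parallel gripper is mounted at the origin on the work surface. World frame = base frame: x ahead of the robot, y to its left, z up, the work surface at z = 0. Lengths are in m, angles in rad, forces in N, time in s.
With the tool pointing down it reaches from about 0.35 to 0.85 m from the base axis. Payload 8.1 kg.
Tool frame: the origin (TCP) lies midway between the tips of the shut fingers; the grasp point (between the pads) lies 19 mm behind it (robot.grip_point_offset is the distance from the TCP to the grasp point, in m); z points along the fingers, y is the line along which they close (so a half turn about z gives the same grasp; the last joint's range is limited). The gripper opens to 93 mm and grips with 3 to 60 N. Pads are 15 mm wide; open, the fingers measure 128 mm over their backs; the gripper's body (75 mm by 188 mm) begins 65 mm behind the grasp point.
Start: joints at [-1.252, 0.13, 1.488, -0, 1.523, -0.085], TCP at [0.236, -0.552, 0.219] pointing down, gripper open.
Joint ranges: [-2.96, 2.96], [-0.89, 2.26], [0.02, 2.5], [-1.34, 4.48], [0, 2.73], [-2.66, 2.66]. Speed limits (rad/s): [2.39, 2.39, 2.79, 3.14, 3.14, 3.14].

INTERFACE

Orientations are given as a rotation vector (axis times angle).
In Python, from plant import robot, read_camera, job gives the robot as it stands.
- The arm moves only by the shell command python3 -m inch 'ROWS' [FORCE]. ROWS is JSON, one flat list of numbers, 5 for each row, row after row: the shift along the world's x, y, z in mm, then the turn about the world's z in degrees, then the opening in per cent of the stroke, from 0 (shut) to 100 (fully open). In form: [dx, dy, dz, yaw, hand, dx, dy, dz, yaw, hand, ...]. A call has 1 to 10 rows; each row is the pose to reach, as a shift and turn from the pose commanded when the call began; what a row does not reach only later rows make up. A row lasts 1/12 s, in which the tool goes at most 41.7 mm and 7.16 degrees, less where a joint would pass 70% of its speed; a pose out of reach is approached as far as the arm can. A call with a gripper value outside its range is refused whole. The fingers move at their own pace and stop on an object; FORCE is the grip in N (left out, the last holds). Time passes only in rows, so rows that repeat a pose let the fingers close. It gives the time, the measured TCP pose, the force, the opening and the grip force at its end, in the units of the state.
- robot.read_state(): the state, without advancing time (a new reading comes with each control period).
- read_camera(name): name is "side" or "top"; returns a dict with "image" (420x560x3 uint8, blue, green, red), "K" (3x3 intrinsics, pixels), "D" ([k1, k2, p1, p2, k3] as OpenCV has them; the pictures are not rectified), "extrinsics" (4x4, takes a point from world to camera coordinates). Camera axes: x right, y down, z forward; pixel columns grow to the right and rows downward; lengths in m; the calibration is good to about 2 mm. A picture is of the moment at which its call begins. There is no depth.
- job.close_job(): hands the job in; it is judged then, once.
The state is a dict: "t": time; "q": joint angles; "dq": joint speeds; "joint_torque": joint torques, N m; "tool_pos": TCP position; "orientation": TCP orientation; "force": force on the tool from outside, world axes, zero at the start; "wrist_torque": the same for the moment, N m; "opening": finger opening in m; "gripper_force": force on a finger pad.
Only numpy, scipy, OpenCV 4.12 (cv2) and the standard library are available. Lean on these libraries where they do the work, as an engineer would, in place of code of your own. Each camera call takes 0.05 s, during which the arm holds its last target. There are 200 camera calls.

TASK

Put the beech tray with the garlic keeper back in its tiled bay: lift its leading edge by the dark post and rest that edge on the raised step while the rear stays down on the counter, then push the tray from behind, easing its rear up, over the step and between the rails until it meets the sprung red pad and presses it in two to four millimetres. Push gently, without ramming the step or bottoming the spring, do not carry the tray through the air, keep the keeper standing in it, and leave the tray flat on the tiles, still touching the pad, with everything else undisturbed.

Things in the scene. Friction and masses are not known exactly. Their poses are not given: they have to be found in the camera images.
- tray: Loose beech tray holding the garlic keeper: 150 mm long (own x), 160 wide (own y), walls 45 high and 8 thick, floor 8 thick; 0.4 kg (0.7 kg with the keeper, varying). Origin: centre of underside. Own +x is the leading end, towards the step, the trailing wall (-x) is plain. It starts flat on the counter. Pushed dead level from behind it binds on the step; ease the rear up while pushing.
- tray_mid (a point): Centre of the tray, 22.5 mm above its underside. Axes as the tray's.
- tray_grip (a point): Grip point of the dark wooden post on the middle of the leading wall. The post is 34 mm wide (tray y), 16 mm thick (tray x) and stands from the wall's top (45 mm above the underside) up to 89 mm; this point is in its middle, 66 mm above the underside and 67 mm ahead (+x) of the tray's centre.
- tray_lead (a point): Middle of the tray's leading bottom edge (75 mm ahead of its centre).
- tray_trail (a point): Middle of the tray's trailing bottom edge (75 mm behind its centre).
- keeper: Closed white ceramic garlic keeper, 74 mm across, 60 mm tall, about 0.3 kg, standing loose near the middle of the tray. Origin: centre of its underside.
- plinth: The raised step: fixed yellow-tiled slab 250 mm deep (own x), 270 wide (own y), 16 high. Origin: centre of underside; own +x points inwards, away from the front edge. Two steel rails 30 mm high run inwards, 190 mm apart, with flared ends from about 12 mm behind the front edge, so the tray has 15 mm to spare on each side.
- step_edge (a point): Middle of the step's top front edge, 16 mm above the counter. x points inwards along the tray's way in, y to its left.
- riser: Brass strip on the step's front face, 12 mm high, 3 mm thick. Origin: bottom middle of the strip. Pushing the tray hard against it (over 15 N) chips the tiles.
- buffer: Sprung buffer at the step's far end: a grey fixed block and, before it, a red pad (50 mm wide, centred 20 mm above the tiles) facing the tray. Origin: on the tiles, 164 mm in from the step's front edge. The pad's face lies 0 to 40 mm further in (own +x) than this: set anew each time, not reported. It yields 1 mm per 2.5 N, 9 mm at most. 4 N or more for a moment seats the tray; over 16 N harms it.
- pan: Carbon steel paella pan, 300 mm across, 45 mm high, two red handles; bystander. Origin: centre of underside.
- spatula: Beech spatula, 280 mm long, lying; bystander. Origin: centre of underside.
- mill: Black plastic pepper mill, 56 mm across, 152 mm tall; bystander. Origin: centre of underside.
- oil: Green glass oil bottle, 60 mm across, 200 mm tall; bystander. Origin: centre of underside.
- paprika: Terracotta-coloured jar with red cap, 64 mm across, 90 mm tall; bystander. Origin: centre of underside.
- tongs: Stainless tongs, 240 mm long, lying; bystander. Origin: centre of underside.
There are look-alikes about, which are no part of the job. Of the things shaped like the tray, the beech one is meant.

How it is judged:
On the way, in this order (a step that is already met when the one before it is completed fails the run):
1. the leading edge rests on the step (at least 15 mm in) while the trailing edge is still down on the counter (x of tray_lead in the frame of step_edge above 0.015 m and height (world z) of tray_lead between 0.013 and 0.03 m and height (world z) of tray_trail below 0.006 m and contact force between tray and plinth above 0.5 N), for 0.2 s.
2. the tray is up on the step and presses the sprung pad with at least 4 N (contact force between tray and buffer above 4 N and height (world z) of tray_trail above 0.013 m and x of tray_trail in the frame of step_edge above 0.003 m), for 0.2 s.
At the end, for the whole second after the job is handed in: The tray lies flat on the step (both bottom edges 13 to 20 mm above the counter, trailing edge past the step's front edge), within 25 mm of the bay's centre line and 0.12 rad of straight, still touching the red pad (0.2 N or more), with the keeper standing upright in it, all at rest (height (world z) of tray_lead between 0.013 and 0.02 m and height (world z) of tray_trail between 0.013 and 0.02 m and x of tray_trail in the frame of step_edge above 0.003 m and y of tray in the frame of plinth between -0.025 and 0.025 m and angle between the x axis of tray and the x axis of plinth, either way round below 0.12 rad and contact force between tray and buffer above 0.2 N and angle between keeper's own z axis and vertical below 0.1 rad and horizontal distance between keeper and tray below 0.055 m and height (world z) of keeper below 0.034 m and linear speed of each of tray, keeper below 0.01 m/s).
It fails at once if the sprung pad or buffer is pressed with more than 16 N (contact force between tray and buffer above 16 N).
It fails at once if the tray is rammed against the step's brass front with more than 15 N (contact force between tray and riser above 15 N).
It fails at once if the tray is carried: its trailing edge rises more than 32 mm above the counter (height (world z) of tray_trail above 0.032 m).
It fails at once if the keeper tips by more than 0.45 rad (angle between keeper's own z axis and vertical above 0.45 rad).
It fails at once if a bystander is moved by more than 20 mm (distance of any of pan, spatula, mill, oil, paprika, tongs from where it was at the start of the episode above 0.02 m).
It also fails if it takes over 72 s, if anything falls off the work surface, if the arm or the gripper's body presses on something with over 40 N, if the wrist force passes 120 N, or if a joint passes its speed limit or range.

## Working session

There is one attempt and no reset: what is moved stays moved. The work goes in short steps, Python scripts to look and compute and a shell command to move; the robot and the scene stay as the last step left them, time stands still between calls to the robot, and variables do not carry over. Pictures are saved under pics/ and viewed, at most 13 in all, crops included, and the job is handed in when it is done.

```bash
mkdir -p pics; ls; python3 - <<'E'
from plant import robot, read_camera
import cv2,pickle
for n in("top","side"):
    c=read_camera(n); cv2.imwrite(f"pics/{n}0.png",c["image"]); print(n,c["K"],c["D"],c["extrinsics"])
print(robot.read_state())
E
```

```text
pics
top [[487.7062725    0.         283.58139081]
 [  0.         487.7062725  210.47925941]
 [  0.           0.           1.        ]] [0.04224251 0.         0.         0.         0.        ] [[-0.00957137 -0.99994957 -0.00303966  0.04637467]
 [-0.990487    0.00989801 -0.13724987  0.55472044]
 [ 0.13727303  0.00169708 -0.99053179  1.59311287]
 [ 0.          0.          0.          1.        ]]
side [[529.69298966   0.         278.98174978]
 [  0.         529.69298966 213.47161757]
 [  0.           0.           1.        ]] [-0.17847333  0.          0.          0.          0.        ] [[ 0.88555033 -0.46437469 -0.01252066 -0.4632594 ]
 [-0.28240212 -0.51674173 -0.80822461  0.22388814]
 [ 0.36884911  0.71925943 -0.58874121  1.67505092]
 [ 0.          0.          0.          1.        ]]
{'t': 0.1, 'q': array([-1.25241806e+00,  1.31098088e-01,  1.48911245e+00,  8.77579026e-07,
        1.52300282e+00, -8.53968083e-02]), 'dq': array([-0.00055159, -0.00253516, -0.00176005, -0.00087223, -0.00096285,
       -0.0003917 ]), 'joint_torque': array([ 8.90547417e-04, -5.61343825e+01, -4.93094265e+01,  7.69788120e-02,
        2.91229854e-02, -9.98602809e-05]), 'tool_pos': array([ 0.23560433, -0.5512741 ,  0.21771672]), 'orientation': array([-3.07620927e+00, -6.29625805e-01,  2.94372549e-04]), 'force': array([ 0.25822679, -0.07470581, -0.28787739]), 'wrist_torque': array([ 0.02179139, -0.00355798, -0.02429815]), 'gripper_force': 0.0, 'opening': 0.09326515458086619}
```

View pics/top0.png

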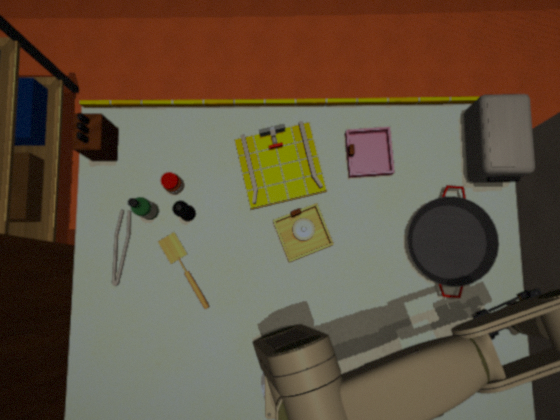

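View pics/side0.png

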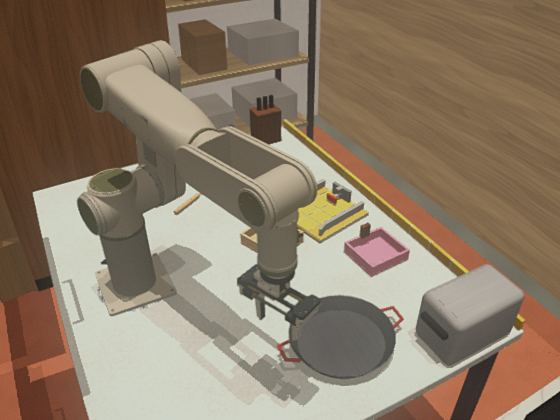

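Candidates for the tray: the wooden one at top (303,232) and a pink look-alike at (370,152). The wooden one holds the white keeper, with its post at about (296,212), so I choose that. The step is the yellow slab at about (281,166), with the red pad at about (275,146).

```bash
cat > h.py <<'E'
import numpy as np, cv2
from plant import robot, read_camera
def ray(c,uv):
    n=cv2.undistortPoints(np.array([[uv]],float),c["K"],np.array(c["D"]))[0,0]
    E=c["extrinsics"];R=E[:3,:3];return -R.T@E[:3,3], R.T@np.array([n[0],n[1],1])
def at(c,uv,z):
    o,d=ray(c,uv);return o+d*(z-o[2])/d[2]
def px(c,p):
    E=c["extrinsics"];r=cv2.Rodrigues(E[:3,:3])[0]
    return cv2.projectPoints(np.array(p,float).reshape(-1,1,3),r,E[:3,3],c["K"],np.array(c["D"]))[0][:,0]
def crop(c,x0,y0,x1,y1,s,name):
    cv2.imwrite(name,cv2.resize(c["image"][y0:y1,x0:x1],None,fx=s,fy=s,interpolation=cv2.INTER_CUBIC))
E
python3 - <<'E'
from h import *
c=read_camera("top");crop(c,230,115,345,270,3.8,"pics/c1.png")
E
```

```text
(no output)
```

View pics/c1.png

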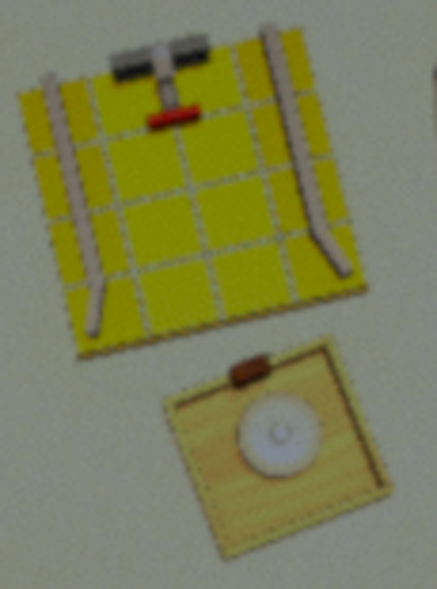

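The crop confirms it: beech tray with keeper and dark post. Tray rim corners in the crop are at (165,400), (332,338), (390,488) and (224,558). Plinth corners are at (79,357), (366,290), (302,28) and (20,93), and the pad is at about (174,119).

```bash
cat >> h.py <<'E'
from scipy.optimize import least_squares
def fit(c,local,uv,x0):
    L=np.array(local,float)
    def W(p):
        a=p[2];R=np.array([[np.cos(a),-np.sin(a)],[np.sin(a),np.cos(a)]])
        return np.c_[L[:,:2]@R.T+p[:2],L[:,2]]
    r=least_squares(lambda p:(px(c,W(p))-uv).ravel(),x0);return r.x,np.abs(r.fun).max()
E
python3 - <<'E'
from h import *
c=read_camera("top");f=lambda a:np.array(a)/3.8+[229.6,114.6]
# own +x = up in image; left = -u
tr=[(.075,.08,.045),(.075,-.08,.045),(-.075,-.08,.045),(-.075,.08,.045)]
t,e=fit(c,tr,f([(165,400),(332,338),(390,488),(224,558)]),[.6,0,0]);print("tray",t,e)
pl=[(-.125,.135,.016),(-.125,-.135,.016),(.125,-.135,.016),(.125,.135,.016)]
p,e=fit(c,pl,f([(79,357),(366,290),(302,28),(20,93)]),[.8,0,0]);print("plinth",p,e)
def loc(q,o,a):
    d=np.array(q[:2])-o;return np.array([d@[np.cos(a),np.sin(a)],d@[-np.sin(a),np.cos(a)]])
g=at(c,f([(251,364)])[0],.089);print("post top",g,loc(g,t[:2],t[2]))
k=at(c,f([(280,433)])[0],.065);print("keeper",loc(k,t[:2],t[2]))
ed=p[:2]-.125*np.array([np.cos(p[2]),np.sin(p[2])]);print("edge",ed)
print("tray in edge",loc(t[:2],ed,p[2]),t[2]-p[2])
for uv in[(174,128),(174,122)]:
  for z in(.036,.046): print("pad",z,loc(at(c,f([uv])[0],z),ed,p[2]))
for q in[(79,357),(366,290),(302,28),(20,93)]: print(loc(at(c,f([q])[0],.016),ed,p[2]))
s=robot.read_state();R=cv2.Rodrigues(s["orientation"])[0];print(R)
E
```

```text
tray [ 0.48234401 -0.02161633  0.35866502] 1.3638580171389094
plinth [0.71678061 0.05153439 0.21966789] 1.0359507258328904
post top [0.54802678 0.00174857 0.089     ] [ 0.06970478 -0.00117816]
keeper [ 0.00773262 -0.00437395]
edge [0.59478438 0.0242962 ]
tray in edge [-0.119743   -0.02030787] 0.13899712799493422
pad 0.036 [0.17999735 0.00338146]
pad 0.046 [0.17731413 0.00379921]
pad 0.036 [0.18538015 0.00213749]
pad 0.046 [0.18266367 0.00256292]
[5.52610001e-05 1.32417771e-01]
[ 0.00067569 -0.13153403]
[ 0.25002233 -0.13247353]
[0.24907649 0.13164879]
[[ 9.19567488e-01  3.92931916e-01 -3.79672074e-04]
 [ 3.92932091e-01 -9.19566831e-01  1.10272890e-03]
 [ 8.41635341e-05 -1.16321899e-03 -9.99999320e-01]]
```

```bash
python3 -m inch '[20,35,0,0,100,40,70,0,0,100,60,105,0,-1,100,80,140,0,-2,100,100,175,0,-3,100,120,210,0,-3,100,140,245,0,-3,100,160,280,0,-3,100,180,315,0,-3,100,200,350,0,-3,100]' 15; python3 -m inch '[20,35,0,0,100,40,70,0,0,100,60,105,0,0,100,80,140,0,0,100,95,170,0,0,100,105,190,0,0,100,111,203,0,0,100,111,203,-20,0,100,111,203,-50,0,100,111,203,-75,0,100]'; python3 - <<'E'
from h import *
for n in("top","side"):
    c=read_camera(n);p=px(c,[robot.read_state()["tool_pos"]])[0].astype(int);print(n,p)
    x,y=p;crop(c,max(x-70,0),max(y-70,0),x+70,y+70,4,f"pics/c2{n}.png")
s=robot.read_state();print(s["tool_pos"],s["q"],s["force"])
E
```

```text
t: 1.03
tool_pos: [0.4363, -0.1998, 0.2187]
orientation: [3.093, 0.549, 0.0]
force: [-0.6, -0.3, -0.3]
opening: 0.0927
gripper_force: 0.0
t: 1.87
tool_pos: [0.547, 0.0018, 0.1427]
orientation: [3.093, 0.551, 0.001]
force: [-0.0, 0.1, -0.9]
opening: 0.0931
gripper_force: 0.0
top [295 209]
side [283 200]
[0.54314614 0.00177724 0.13843583] [-9.11247890e-02  3.85658100e-02  1.73361215e+00 -1.22086933e-05
  1.37840974e+00  1.12783363e+00] [-0.46933509 -0.37664115 -0.45602155]
```

```bash
python3 - <<'E'
from h import *
a=cv2.imread("pics/c2top.png");b=cv2.imread("pics/c2side.png")
a=cv2.resize(a,(400,400));b=cv2.resize(b,(400,400));cv2.imwrite("pics/c2.png",np.hstack([a,b]))
for i in range(4): print(robot.read_state()["tool_pos"])
E
```

```text
[0.54314614 0.00177724 0.13843583]
[0.54314614 0.00177724 0.13843583]
[0.54314614 0.00177724 0.13843583]
[0.54314614 0.00177724 0.13843583]
```

View pics/c2.png

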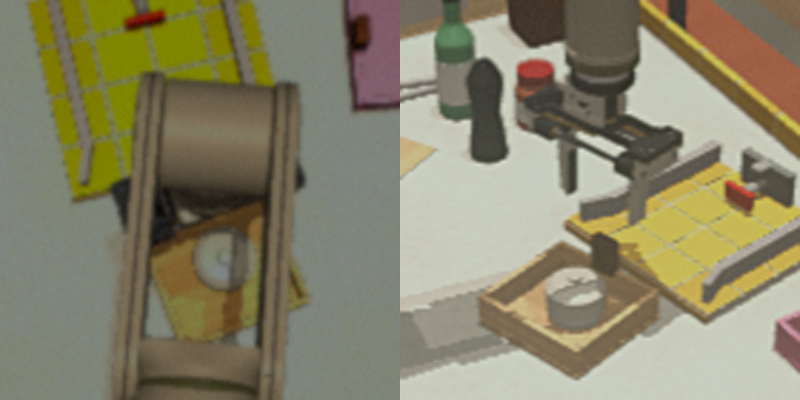

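Side view: the open fingers are above the tray. The dark post is at about (284,218) in the side picture, in front of and below them.

```bash
python3 - <<'E'
from h import *
c=read_camera("side")
print(at(c,(284.6,218.8),.067),px(c,[[.547,.002,.067],[.547,.002,.089]]))
print(robot.read_state()["tool_pos"])
E
```

```text
[ 0.5437441  -0.00436809  0.067     ] [[284.56108609 217.57053885]
 [284.52081314 212.44138155]]
[0.54469797 0.00150925 0.14136463]
```

```bash
python3 -m inch '[0,-1,-25,0,100,0,-1,-50,0,100,0,-1,-75,0,100,0,-1,-91,0,100,0,-1,-91,0,80,0,-1,-91,0,50,0,-1,-91,0,25,0,-1,-91,0,25,0,-1,-91,0,25,0,-1,-91,0,25]' 25;
```

```text
t: 2.85
tool_pos: [0.5478, 0.0002, 0.0541]
orientation: [3.093, 0.549, 0.003]
force: [0.4, -0.2, -0.6]
opening: 0.0574
gripper_force: 0.0
```

```bash
python3 -m inch '[0,0,0,0,0,0,0,0,0,0,0,0,0,0,0,0,0,0,0,0,0,0,0,0,0,0,0,0,0,0]'
```

```text
t: 3.35
tool_pos: [0.5468, 0.0007, 0.0527]
orientation: [-3.093, -0.549, -0.0]
force: [-1.4, 3.6, 3.3]
opening: 0.0345
gripper_force: 25.0
```

```bash
python3 -m inch '[0,0,3,0,0,0,0,6,0,0,0,0,9,0,0,0,0,12,0,0,0,0,15,0,0,0,0,18,0,0,0,0,20,0,0,0,0,22,0,0,0,0,24,0,0,0,0,24,0,0]'; python3 -m inch '[3,1,0,0,0,8,3,0,-1,0,13,5,0,-2,0,18,7,0,-3,0,23,10,0,-4,0,28,12,0,-5,0,33,14,0,-6,0,38,16,0,-7,0,43,18,0,-7.5,0,43,18,0,-7.5,0]'; python3 - <<'E'
from h import *
c=read_camera("side");a=c["image"][150:270,200:360]
d=read_camera("top");b=d["image"][110:270,230:345]
cv2.imwrite("pics/c3.png",np.hstack([cv2.resize(a,(500,375)),cv2.resize(b,(270,375))]))
E
```

```text
t: 4.18
tool_pos: [0.5471, 0.0003, 0.0772]
orientation: [3.093, 0.549, 0.001]
force: [0.6, -0.9, -6.9]
opening: 0.034
gripper_force: 25.0
t: 5.02
tool_pos: [0.591, 0.0188, 0.0769]
orientation: [-3.122, -0.345, -0.002]
force: [1.7, 1.8, -3.1]
opening: 0.0337
gripper_force: 25.0
```

View pics/c3.png

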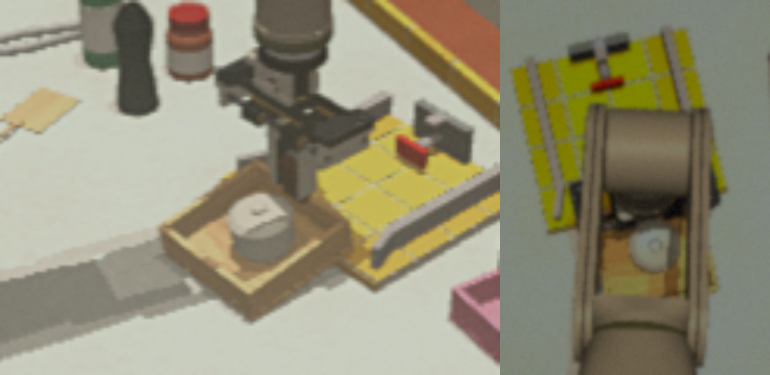

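Side view: the tray is tilted with its rear on the counter, the front is over the step, and the keeper is standing. I'll finish the advance and lower it.

```bash
python3 -m inch '[5,2,0,0,0,10,4,0,0,0,15,6,0,0,0,15,6,-3,0,0,15,6,-6,0,0,15,6,-9,0,0,15,6,-10,0,0,15,6,-11,0,0,15,6,-11,0,0,15,6,-11,0,0]'; python3 -m inch '[0,0,0,0,0,0,0,0,0,0,0,0,0,0,0]'
```

```text
t: 5.95
tool_pos: [0.6081, 0.0246, 0.0707]
orientation: [3.122, 0.346, 0.012]
force: [-3.2, 2.0, 22.5]
opening: 0.0337
gripper_force: 25.0
t: 6.2
tool_pos: [0.6081, 0.0246, 0.0707]
orientation: [3.122, 0.346, 0.012]
force: [-3.9, 2.4, 23.2]
opening: 0.034
gripper_force: 25.0
```

```bash
python3 -m inch '[0,0,0,0,50,0,0,0,0,50,0,0,0,0,50,0,0,0,0,50,0,0,0,0,50,0,0,0,0,50,0,0,20,0,50,0,0,50,0,50,0,0,80,0,50,0,0,80,0,50]'; python3 - <<'E'
from h import *
c=read_camera("side");a=c["image"][150:270,200:360]
d=read_camera("top");b=d["image"][110:270,230:345]
cv2.imwrite("pics/c4.png",np.hstack([cv2.resize(a,(500,375)),cv2.resize(b,(270,375))]))
E
```

```text
t: 7.03
tool_pos: [0.6085, 0.0241, 0.1528]
orientation: [3.121, 0.345, 0.015]
force: [0.4, -0.2, 1.9]
opening: 0.0461
gripper_force: 0.0
```

View pics/c4.png

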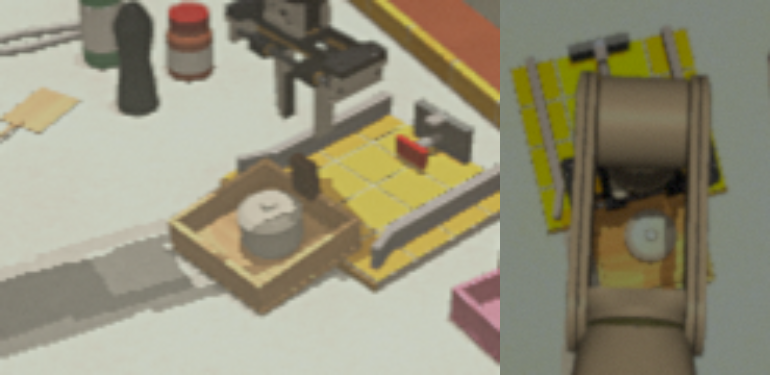

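Side view: released, the tray front rests on the step and the rear is down, keeper upright. The trailing rim's outer corners are at side pixels (254,223) and (284,241).

```bash
python3 - <<'E'
from h import *
c=read_camera("side")
a,b=at(c,(254.4,223),.045),at(c,(284.2,241.2),.045);print(a,b,(a+b)/2,np.hypot(*(a-b)[:2]))
th=.2197;f=np.array([np.cos(th),np.sin(th)]);l=np.array([-f[1],f[0]]);e=np.array([.5948,.0243])
for q in(a,b,(a+b)/2): print((q[:2]-e)@f,(q[:2]-e)@l)
P=lambda x,y,z,t=.107:list(e+f*x+l*y)+[z]
print(px(c,[P(-.125,.08-.003,.045),P(-.125,-.083,.045)]))
E
```

```text
[0.45323796 0.05068264 0.045     ] [ 0.49724485 -0.08811741  0.045     ] [ 0.4752414  -0.01871738  0.045     ] 0.1456092695819996
-0.1324095461172727 0.056600062648434826
-0.11971010090640488 -0.088454352932545
-0.12605982351183878 -0.01592714514205509
[[252.48481598 219.54141447]
 [281.93552863 241.0820173 ]]
```

```bash
python3 -m inch '[-13,-30,0,7,40,-26,-60,0,14,40,-39,-90,0,21,40,-52,-120,0,28,40,-65,-150,0,35,40,-78,-180,0,42,40,-91,-210,0,49,40,-104,-240,0,56,40,-117,-270,0,63,40,-130,-300,0,70,40]'; python3 -m inch '[0,0,0,7,40,0,0,0,14,40,0,0,0,20,40,0,0,0,20,40]'; python3 - <<'E'
from h import *
c=read_camera("top");crop(c,230,115,345,270,3.8,"pics/c5.png")
E
```

```text
t: 8.02
tool_pos: [0.4728, -0.2763, 0.1435]
orientation: [-2.351, -2.079, 0.001]
force: [0.7, 0.4, 0.4]
opening: 0.0372
gripper_force: 0.0
t: 8.35
tool_pos: [0.4734, -0.2753, 0.1434]
orientation: [-1.956, -2.454, 0.0]
force: [-0.3, -0.3, -0.4]
opening: 0.0366
gripper_force: 0.0
```

View pics/c5.png

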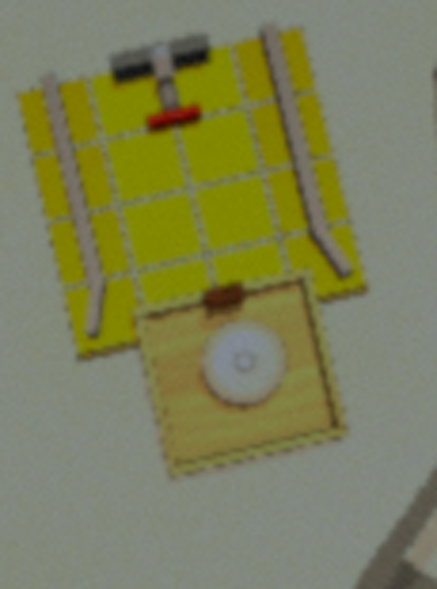

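Top crop: rim corners at (137,315), (310,275), (345,433) and (172,476). The tray is straight in front of the step and overlaps it by about 25 mm.

```bash
python3 - <<'E'
from h import *
c=read_camera("top");f=lambda a:np.array(a)/3.8+[229.6,114.6]
t=.11;X=lambda x,z:x*np.cos(t)-z*np.sin(t)
tr=[(X(.15,.045),.08,.061),(X(.15,.045),-.08,.061),(X(0,.045),-.08,.045),(X(0,.045),.08,.045)]
r,e=fit(c,tr,f([(137,315),(310,275),(345,433),(172,476)]),[.5,0,.2]);print("trail",r,e)
th=.2197;F=np.array([np.cos(th),np.sin(th)]);l=np.array([-F[1],F[0]]);d=r[:2]-[.5948,.0243]
print("trail in edge",d@F,d@l)
w=r[:2]+np.array([np.cos(r[2]),np.sin(r[2])])*(.004-.0035);s=robot.read_state()
print("wall target",w,"delta",w-s["tool_pos"][:2],s["tool_pos"],s["opening"])
k=at(c,f([(244,361)])[0],.068)[:2]-r[:2];print("keeper",k@F,k@l)
R=cv2.Rodrigues(s["orientation"])[0];print("tool y",np.degrees(np.arctan2(R[1,1],R[0,1])))
E
```

```text
trail [ 0.47585169 -0.00537701  0.21792505] 1.2782768368016377
trail in edge -0.12255684752114533 -0.003040437157663338
wall target [ 0.47633986 -0.0052689 ] delta [0.00236643 0.26994541] [ 0.47397343 -0.27521431  0.14406089] 0.03700307200062207
keeper 0.0786500782847757 -0.004599549795941514
tool y 12.420972550234563
```

```bash
python3 -m inch '[0,30,0,0,28,0,65,0,0,28,0,100,0,0,28,0,135,0,0,28,0,170,0,0,28,0,205,0,0,28,0,235,0,0,28,0,258,0,0,28,0,270,0,0,28,0,270,0,0,28]'; python3 -m inch '[0,0,-25,0,28,0,0,-50,0,28,0,0,-65,0,28,0,0,-65,0,28]'; python3 - <<'E'
from h import *
c=read_camera("side");a=c["image"][140:275,200:380]
cv2.imwrite("pics/c6.png",cv2.resize(a,None,fx=4.4,fy=4.4,interpolation=cv2.INTER_CUBIC))
s=robot.read_state();print(s["tool_pos"],s["opening"])
E
```

```text
t: 9.28
tool_pos: [0.4742, -0.0031, 0.1451]
orientation: [-1.963, -2.451, -0.0]
force: [0.3, -0.6, -0.6]
opening: 0.0255
gripper_force: 0.0
t: 9.62
tool_pos: [0.4716, -0.006, 0.0764]
orientation: [-1.963, -2.445, 0.006]
force: [-0.3, -1.0, -0.4]
opening: 0.0259
gripper_force: 0.0
[ 0.47276674 -0.00608809  0.07851751] 0.02635418906447658
```

View pics/c6.png

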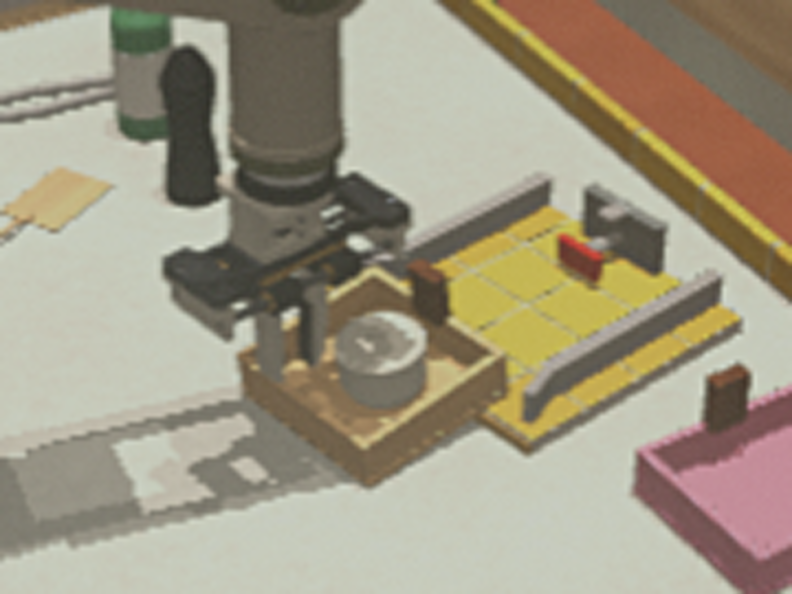

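The open fingers straddle the trailing wall at about (290,340), clear of the keeper at about (380,360). Descending and gripping.

```bash
python3 -m inch '[2,0,-15,0,28,2,0,-30,0,28,2,0,-45,0,28,2,0,-56,0,28,2,0,-56,0,28,2,0,-56,0,0,2,0,-56,0,0,2,0,-56,0,0,2,0,-56,0,0,2,0,-56,0,0]' 20; python3 -m inch '[0,0,0,0,0,0,0,0,0,0,0,0,0,0,0]'
```

```text
t: 10.5
tool_pos: [0.4783, -0.0059, 0.026]
orientation: [1.962, 2.45, 0.003]
force: [1.7, -0.5, 3.5]
opening: 0.0093
gripper_force: 19.9
t: 10.75
tool_pos: [0.4783, -0.0059, 0.026]
orientation: [1.962, 2.45, 0.002]
force: [2.1, -0.0, 6.7]
opening: 0.0094
gripper_force: 20.0
```

```bash
python3 -m inch '[1,0,2,0,0,2,0,4,0,0,3,1,6,0,0,4,1,8,0,0,6,1,10,0,0,8,2,12,0,0,10,2,14,0,0,12,3,16,0,0,14,3,18,0,0,14,3,19,0,0]'; python3 -m inch '[5,1,0,0,0,10,2,0,0,0,15,3,0,0,0,20,4,0,0,0,20,4,0,0,0]';python3 - <<'E'
from h import *
c=read_camera("side");a=c["image"][140:275,200:380]
cv2.imwrite("pics/c7.png",cv2.resize(a,None,fx=4.4,fy=4.4,interpolation=cv2.INTER_CUBIC))
E
```

```text
t: 11.58
tool_pos: [0.4914, -0.0026, 0.0438]
orientation: [1.963, 2.452, 0.001]
force: [1.4, -0.8, -5.3]
opening: 0.0078
gripper_force: 20.0
t: 12.0
tool_pos: [0.512, 0.0015, 0.0437]
orientation: [1.963, 2.452, 0.001]
force: [1.6, 0.9, -5.4]
opening: 0.0078
gripper_force: 20.0
```

View pics/c7.png

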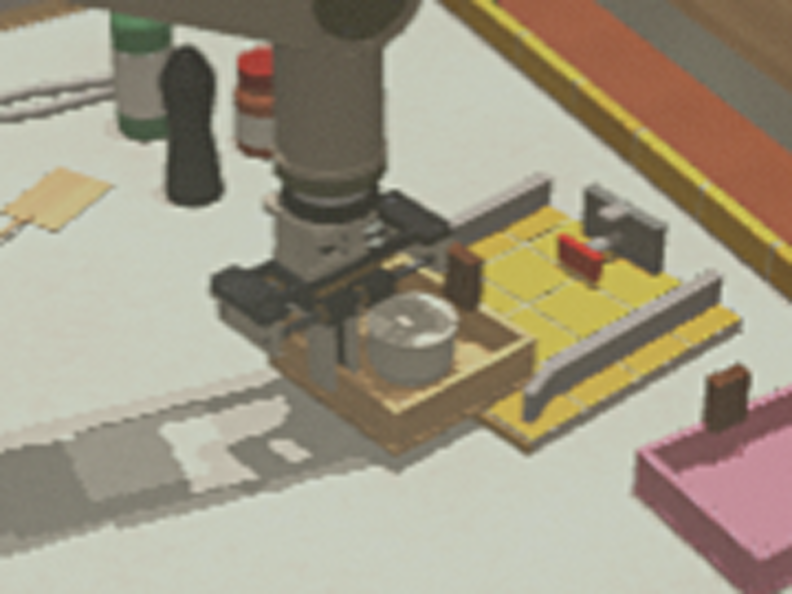

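The tray is level, with its rear off the counter, its front between the flared rails and the keeper standing. Pushing on.

```bash
python3 -m inch '[8,2,0,0,0,18,5,0,0,0,28,8,0,0,0,38,10,0,0,0,48,12,0,0,0,58,15,0,0,0,68,17,0,0,0,76,19,0,0,0,82,21,0,0,0,82,21,0,0,0]'; python3 - <<'E'
from h import *
r=robot.read_state();print(r["tool_pos"],r["force"])
d=r["tool_pos"][:2]-[.5948,.0243];th=.2197
print("wall in edge",d@[np.cos(th),np.sin(th)],d@[-np.sin(th),np.cos(th)])
c=read_camera("side");a=c["image"][140:260,220:380]
cv2.imwrite("pics/c8.png",cv2.resize(a,None,fx=5,fy=5,interpolation=cv2.INTER_CUBIC))
E
```

```text
t: 12.88
tool_pos: [0.594, 0.0226, 0.0437]
orientation: [1.963, 2.452, 0.001]
force: [0.9, -1.0, -5.8]
opening: 0.0076
gripper_force: 20.0
[0.59404346 0.02264418 0.04367673] [ 0.929805   -1.03494041 -5.82332222]
wall in edge -0.0010992207289325354 -0.001451142775616654
```

View pics/c8.png

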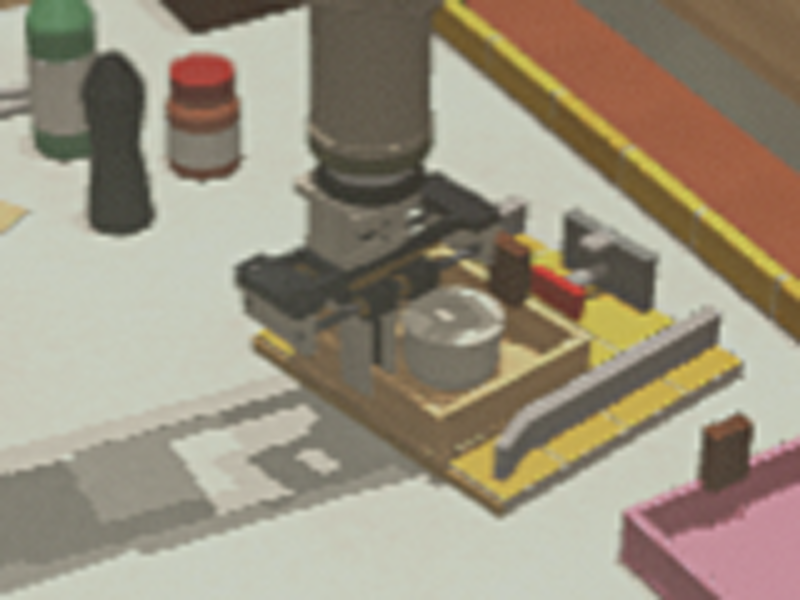

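The keeper is upright and the tray is between the rails, with its front about 35 mm short of the red pad. Next: 20 mm more, then ease it down.

```bash
python3 -m inch '[4,1,0,0,0,8,2,0,0,0,12,3,0,0,0,16,4,0,0,0,20,4,0,0,0,20,4,0,0,0]'; python3 -m inch '[0,0,-1,0,0,0,0,-1,0,0,0,0,-2,0,0,0,0,-2,0,0]';python3 -m inch '[3,1,0,0,0,3,1,0,0,0,3,1,0,0,0]'
```

```text
t: 13.43
tool_pos: [0.6138, 0.0263, 0.0438]
orientation: [1.963, 2.452, 0.001]
force: [1.6, 0.4, -5.7]
opening: 0.0075
gripper_force: 20.0
t: 13.77
tool_pos: [0.6132, 0.0263, 0.0425]
orientation: [1.963, 2.452, 0.001]
force: [-1.7, 1.5, 2.1]
opening: 0.0076
gripper_force: 20.0
t: 14.02
tool_pos: [0.616, 0.0271, 0.0426]
orientation: [1.963, 2.452, 0.0]
force: [-4.7, -0.7, 6.1]
opening: 0.0077
gripper_force: 20.0
```

```bash
python3 -m inch '[0,0,1,0,0,0,0,1,0,0,0,0,1,0,0]'; python3 -m inch '[2,0,0,0,0,4,1,0,0,0,4,1,0,0,0]';python3 -m inch '[2,0,0,0,0,2,0,0,0,0,2,0,0,0,0]'
```

```text
t: 14.27
tool_pos: [0.616, 0.0272, 0.0426]
orientation: [1.963, 2.452, 0.001]
force: [0.4, 0.2, -2.7]
opening: 0.0078
gripper_force: 20.0
t: 14.52
tool_pos: [0.6199, 0.0283, 0.0426]
orientation: [-1.964, -2.452, 0.0]
force: [-1.2, -0.5, -0.4]
opening: 0.0077
gripper_force: 20.0
t: 14.77
tool_pos: [0.6219, 0.0283, 0.0425]
orientation: [1.963, 2.452, 0.0]
force: [-1.8, 0.3, -0.4]
opening: 0.0079
gripper_force: 20.0
```

```bash
for i in 1 ; do python3 -m inch '[2,0,0,0,0,2,0,0,0,0]'; done;python3 -m inch '[2,1,0,0,0,2,1,0,0,0]';python3 -m inch '[2,0,0,0,0,2,0,0,0,0]'
```

```text
t: 14.93
tool_pos: [0.6239, 0.0284, 0.0425]
orientation: [-1.963, -2.452, -0.0]
force: [-2.2, 0.1, -0.2]
opening: 0.0076
gripper_force: 20.0
t: 15.1
tool_pos: [0.6261, 0.0293, 0.0425]
orientation: [1.963, 2.452, 0.0]
force: [-1.7, -0.4, 0.3]
opening: 0.0077
gripper_force: 20.0
t: 15.27
tool_pos: [0.628, 0.0293, 0.0425]
orientation: [1.963, 2.452, 0.0]
force: [-1.1, -0.3, 0.1]
opening: 0.0077
gripper_force: 20.0
```

```bash
python3 -m inch '[2,0,0,0,0,2,0,0,0,0]' | sed -n 4p;python3 -m inch '[2,1,0,0,0,2,1,0,0,0]'| sed -n 4p
```

```text
force: [-0.8, -0.7, 0.1]
force: [-1.3, -0.8, -2.0]
```

```bash
python3 -m inch '[1,0,0,0,0,1,0,0,0,0]' | sed -n 2,4p;python3 -m inch '[1,0,0,0,0,1,0,0,0,0]'| sed -n 4p
```

```text
tool_pos: [0.6329, 0.0303, 0.0426]
orientation: [-1.964, -2.452, -0.0]
force: [-2.2, -0.6, -0.9]
force: [-2.8, -0.1, -1.7]
```

```bash
python3 -m inch '[1,0,0,0,0,1,0,0,0,0]' | sed -n 4p;python3 -m inch '[1,1,0,0,0,1,1,0,0,0]'| sed -n 2,4p
```

```text
force: [-2.0, -0.3, -0.7]
tool_pos: [0.6359, 0.0312, 0.0426]
orientation: [1.963, 2.452, -0.0]
force: [-2.3, -1.6, -2.0]
```

```bash
python3 -m inch '[1,0,0,0,0,1,0,0,0,0]' | sed -n 4p;python3 -m inch '[1,0,0,0,0,1,0,0,0,0]'| sed -n 2,4p
```

```text
force: [-4.7, -1.2, 1.4]
tool_pos: [0.6372, 0.0311, 0.0426]
orientation: [-1.963, -2.452, 0.002]
force: [-7.5, -2.4, 0.8]
```

```bash
python3 -m inch '[1,0,0,0,0,1,0,0,0,0]' | sed -n 4p;python3 -m inch '[1,0,0,0,0,1,0,0,0,0]'| sed -n 2,4p
```

```text
force: [-9.2, -2.5, 4.1]
tool_pos: [0.6385, 0.031, 0.0426]
orientation: [-1.962, -2.451, 0.004]
force: [-11.2, -2.5, 4.9]
```

```bash
python3 -m inch '[0,0,0,0,0,0,0,0,0,0,0,0,0,0,0,0,0,0,0,0,0,0,0,0,0]' | sed -n 4p;python3 -m inch '[-1,0,0,0,0,-1,0,0,0,0,-1,0,0,0,0]'| sed -n 2,4p
```

```text
force: [-10.2, -2.0, 4.6]
tool_pos: [0.6382, 0.031, 0.0426]
orientation: [-1.963, -2.452, 0.002]
force: [-6.3, -1.8, 0.6]
```

```bash
python3 -m inch '[-1,0,0,0,0,-1,0,0,0,0,-1,0,0,0,0]'| sed -n 2,4p; python3 -m inch '[0,0,0,0,15,0,0,0,0,25,0,0,0,0,25,0,0,0,0,25,0,0,0,0,25,0,0,0,0,25]'
```

```text
tool_pos: [0.6376, 0.031, 0.0426]
orientation: [-1.963, -2.452, 0.001]
force: [-5.2, -2.8, -0.5]
t: 18.35
tool_pos: [0.6381, 0.0314, 0.0429]
orientation: [1.963, 2.452, 0.001]
force: [-0.9, -0.2, -0.5]
opening: 0.0231
gripper_force: 0.0
```

Released cleanly. Retreat and check.

```bash
python3 -m inch '[0,0,15,0,25,0,0,40,0,25,0,0,70,0,25,0,0,105,0,25,-5,-35,110,0,25,-10,-70,110,0,25,-20,-105,110,0,25,-30,-140,110,0,25,-40,-175,110,0,25,-50,-210,110,0,25]'; python3 -m inch '[-20,-30,0,0,25,-40,-60,0,0,25,-40,-60,0,0,25]' >/dev/null; python3 - <<'E'
from h import *
a=read_camera("side")["image"][140:260,220:380];b=read_camera("top")["image"][110:230,225:345]
cv2.imwrite("pics/c9.png",np.hstack([cv2.resize(a,(453,340),interpolation=2),cv2.resize(b,(340,340),interpolation=2)]))
E
```

```text
t: 19.18
tool_pos: [0.5872, -0.1802, 0.1529]
orientation: [1.963, 2.452, 0.0]
force: [1.5, 0.9, 0.1]
opening: 0.0234
gripper_force: 0.0
```

View pics/c9.png

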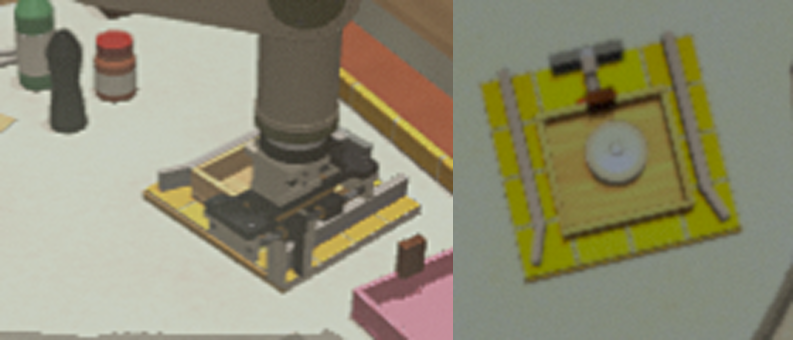

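The top view shows the tray straight and on the centre line, up against the pad at about (600,97), with the keeper upright in the middle. Handing in.

```bash
python3 -c "
from plant import job
print(job.close_job())"
```

```text
the job is handed in; nothing more can be done
None
```

I handed the job in at about 19 s. The last picture shows the tray straight between the rails and up against the red pad, with the keeper upright; I pressed the pad with an estimated 7–9 N (about 3 mm), and the verdict wasn't reported.

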